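Wind the inspection lamp and hold the sight-glass cell in its beam

ROBOT

A 7-joint arm with a two-finger parallel gripper is mounted at the origin on the work surface. World frame = base frame: x ahead of the robot, y to its left, z up, the work surface at z = 0. Lengths are in m, angles in rad, forces in N, time in s.
With the tool pointing down it reaches from about 0.425 to 0.925 m from the base axis. Payload 6.8 kg.
Tool frame: the origin (TCP) lies at the very end of the fingers, on their centre line; the grasp point (between the pads) lies 19 mm behind it; z points along the fingers, y is the line along which they close (so a half turn about z gives the same grasp; the last joint's range is limited). The gripper opens to 85 mm and grips with 20 to 120 N. Pads are 22 mm wide; open, the fingers measure 114 mm over their backs; the gripper's body (76 mm by 85 mm) begins 54 mm behind the grasp point. The pads swing forward as they close: fully open they stand 13 mm farther back than shut.
Start: joints at [1.217, 0.477, 0.022, 1.555, -0.011, 1.109, -0.083], TCP at [0.164, -0.655, 0.231] pointing down, gripper open.
Joint ranges: [-2.96, 2.96], [-0.34, 2.1], [-1.41, 1.46], [0.24, 2.44], [-1.37, 4.51], [0.17, 1.92], [-2.96, 2.96]. Speed limits (rad/s): [2.39, 2.39, 3.14, 3.14, 3.14, 3.14, 3.14].

INTERFACE

Orientations are given as a unit quaternion [w, x, y, z].
In Python, from station import * gives the robot as it stands.
- The arm moves only by the tool jog_arm, never from a script. Its argument "moves" is one flat list of numbers, 7 for each row, row after row: the shift along the tool's x, y, z normalised to -1 to 1, where 1 is 20 mm, then the turn, a rotation vector about the tool's x, y, z normalised to -1 to 1, where 1 is 4 degrees, then the opening, from 0 (shut) to 1 (fully open). In form: [x, y, z, rx, ry, rz, claw, x, y, z, rx, ry, rz, claw, ...]. A call has exactly 8 rows; each row shifts and turns the commanded pose from where the row before left it, along the tool's axes as they then stand; what a row does not reach is not made up. A row lasts 1/12 s, in which the tool goes at most 41.7 mm and 7.16 degrees, less where a joint would pass 70% of its speed; a pose out of reach is approached as far as the arm can. A call with a number of a shift or a turn outside -1 to 1 is refused whole. A call with a gripper value outside its range is refused whole. The fingers move at their own pace and stop on an object; "grip_force" is the grip in N (left out, the last holds). Time passes only in rows, so rows that do not move let the fingers close, or fill a call up. It gives the time, the measured TCP pose, the force, the opening and the grip force at its end, in the units of the state.
- get_obs(): the state, without advancing time (a new reading comes with each control period).
- read_camera(name): name is "side" or "top"; returns a dict with "color" (384x512x3 uint8, blue, green, red), "fx", "fy", "cx", "cy" (pixels), "rvec" (rotation vector, rad) and "tvec" (3), from world to camera coordinates, as OpenCV has them. Camera axes: x right, y down, z forward; pixel columns grow to the right and rows downward; lengths in m; the calibration is good to about 2 mm. A picture is of the moment at which its call begins. There is no depth.
- hand_in(): hands the job in; it is judged then, once.
The state is a dict: "t": time; "q": joint angles; "joint_vel": joint speeds; "joint_torque": joint torques, N m; "eef_pos": TCP position; "tool_rot": TCP orientation; "contact_force": force on the tool from outside, world axes, zero at the start; "torque": the same for the moment, N m; "gripper_width": opening from 0.0 (shut) to 1.0 (fully open); "grasp_force": force on a finger pad.
Only numpy, scipy, OpenCV 4.12 (cv2) and the standard library are available. Lean on these libraries where they do the work, as an engineer would, in place of code of your own. Each camera call takes 0.05 s, during which the arm holds its last target. There are 200 camera calls.

TASK

Wind the brass key on top of the inspection lamp clockwise, in as many partial turns as it takes, until it is fully wound up to its stop. Then pick the glass sight cell out of the tray, touching it only by its two frosted faces and never on its clear faces, and hold it upright, centred in the gap between the lamp and the viewer at the height of their lenses, so that the beam goes straight through the clear faces. Do not knock the cell against the lamp or the viewer, leave everything else on the bench where it is, and finish still holding the cell there in the gripper, in the air.

Things in the scene. Friction and masses are not known exactly. Their poses are not given: they have to be found in the camera images.
- reader: inspection reader, fixed: base plate 100 x 280 x 12 mm (y -115 to 165), cream lamp house (x +-40, y 65 to 155, top z 100 mm), black viewer (x +-35, y -110 to -65, top z 94); from each a 36 mm thick lens barrel reaches to y = +-50 mm, leaving a 100 mm gap. Origin on the bench below the middle of the gap; y along the beam from viewer to lamp, z up
- beam_mid (a point): point on the beam in the middle of the gap, 75 mm above the bench (63 mm above the base plate); the beam, 12 mm thick, is level and runs along this point's y axis; axes as reader
- key (a joint): how far the key is wound, rad: 0 run down, 3.0 at its stop (fully wound). It winds clockwise seen from above, against a weak spring and friction (under 0.07 N m in all), and stays where it is let go. It starts somewhere from 0 to 0.8
- key_grip (a point): middle of the key's upright brass wing plate, on a thin shaft on the lamp house, 115 mm from mid-gap, 132 mm above the bench. Plate 36 mm long (this point's x), 8 mm thick (y: grip across this), 28 mm tall (14 up and down from here); z up is the turning axis. The axes turn with the key. 18 mm of bare shaft between plate and lamp house top
- cell: sight cell: upright empty sealed glass block, 22 mm (x, between its clear faces) by 34 mm (y, between its frosted faces), 55 mm tall with its steel cap (16 x 24 mm, z 50 to 55 mm); about 65 g. Origin at the centre of its underside, z up; a half turn about z is the same. Stands loose in any of the tray's three places, at any yaw
- cell_mid (a point): centre of the cell's clear window, 27 mm above the cell's underside; axes as cell (x through the clear faces, y through the frosted faces)
- cell_glass: the clear glass of the cell: its two clear faces look to +x and -x of the cell, 22 mm apart, each 26 mm wide and 46 mm tall; they stand 2 mm proud of the edges of the frosted plates. Origin at the centre of its underside, 4 mm above the cell's
- cell_frost_a: frosted white plate on the cell's +y side, 18 mm wide (x), 4 mm thick, 46 mm tall; its outer face is 17 mm from the cell's axis. Origin at the middle of its lower end, 15 mm from the cell's axis and 4 mm above its underside
- cell_frost_b: the same plate on the cell's -y side
- tray: fixed grey plastic tray 280 (x) x 90 (y) mm, rim 12 mm high, floor 4 mm above the bench. Origin at the centre of its underside, on the bench. Its three places lie at x = -80, 0 and 80 mm on its long middle line (within 5 mm); they hold the cell, a spool and a jar in any order
- tray_spool: bystander in the tray: wooden thread spool, 26 mm thick, 35 mm tall, upright; origin at its underside
- tray_jar: bystander in the tray: small round capped jar, 28 mm thick, 42 mm tall, upright; origin at its underside
- bottle: bystander: white plastic bottle, 56 mm thick, 130 mm tall, standing to the left; origin at its underside
- screwdriver: bystander: screwdriver 170 mm long lying to the left of the reader; origin in its middle, x along it
- spool: bystander: thread spool 26 mm thick, 35 mm tall, beyond the reader; origin at its underside
- tin: bystander: steel tin 60 mm thick and tall, beyond the reader and the tray; origin at its underside
- wrench: bystander: wrench 140 mm long lying to the right of the tray; origin in its middle, x along it
There are look-alikes about, which are no part of the job. What is shaped like the cell but brown, orange or turquoise is not meant.

How it is judged:
By the outcome, as a careful person would: the job done as asked, in the order asked, and still so for the second after the job is handed in, while the arm keeps its last pose, push and grip.
It also fails if it takes over 56 s, if anything falls off the work surface, if the arm or the gripper's body presses on something with over 40 N, if the wrist force passes 120 N, or if a joint passes its speed limit or range.

## Working session

There is one attempt and no reset: what is moved stays moved. The work goes in short steps, Python scripts to look and compute and a tool call to move; the robot and the scene stay as the last step left them, time stands still between calls to the robot, and variables do not carry over. Pictures are saved under pics/ and viewed, at most 10 in all, crops included, and the job is handed in when it is done.

Besides the shell and the picture viewer there is one more tool, called after "Call:" as name(argument=value, ...) on one line, values as JSON. jog_arm: Moves the arm, as the interface text tells. Scaled input: -1 to 1 covers 20 mm each way for a shift and 4 degrees each way for a turn. Its arguments: {"type":"object","properties":{"moves":{"type":"array"},"grip_force":{"type":"number"}},"required":["moves"]}

```bash
mkdir -p pics
python3 - <<'E'
from station import *
import cv2,numpy as np
o=get_obs();print(o)
for n in("side","top"):
    c=read_camera(n);cv2.imwrite(f"pics/{n}0.png",c["color"]);print(n,c["fx"],c["fy"],c["cx"],c["cy"],c["rvec"],c["tvec"])
    R=cv2.Rodrigues(np.array(c["rvec"],float))[0];print(-R.T@np.array(c["tvec"]))
E
```

```text
{'t': 0.0, 'q': array([ 1.21692997,  0.47780196,  0.02233736,  1.55649498, -0.01150347,
        1.10931514, -0.08309877]), 'joint_vel': array([-0.00112445, -0.00111052,  0.00063721, -0.00074468,  0.00117985,
        0.00019751, -0.00143351]), 'joint_torque': array([ 7.30100764e-04, -5.96436274e+01,  1.60831690e+00, -2.81185913e+01,
        1.24618207e-02,  9.42971790e-03, -5.51646302e-07]), 'eef_pos': array([ 0.16406137, -0.65411794,  0.23030606]), 'tool_rot': array([-9.27628865e-04,  9.92457508e-01,  1.22585484e-01, -1.83765639e-04]), 'contact_force': array([ 0.23015791, -0.2460599 , -0.59463667]), 'torque': array([-0.01518571, -0.04095953, -0.00333122]), 'grasp_force': 0.0, 'gripper_width': 0.9948845610178148}
side 492.53679962397695 492.53679962397695 246.5623619884581 190.64950359718182 [ 2.2800663  -0.56606216  0.26095816] [-0.54474438  0.23596334  1.2221812 ]
[ 0.12666413 -0.88474165  1.02339651]
top 373.3600014263963 373.3600014263963 255.0838242702813 196.57330629439934 [ 2.03352731 -2.20130867  0.23176758] [-0.0195915   0.58373753  1.24981674]
[ 0.31440527 -0.03843759  1.34270141]
```

View pics/top0.png

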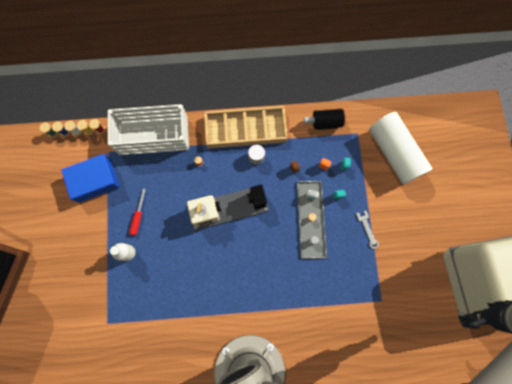

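View pics/side0.png

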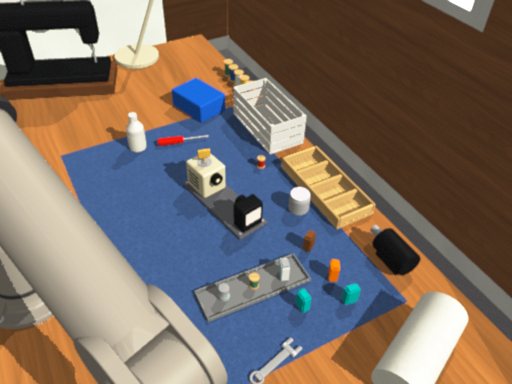

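The top view shows the lamp house at (203,210) with the key on it, the viewer at (258,197), and the tray at (312,220). The tray holds objects at (313,195), (312,217) and (315,240). In the side view those objects are at (285,267), (254,280) and (224,291). The brown, orange and turquoise look-alikes stand outside the tray. Next I'll enlarge the tray and the key.

```bash
cat > h.py <<'E'
from station import *
import cv2,numpy as np
def cam(n):
    c=read_camera(n);R=cv2.Rodrigues(np.array(c["rvec"],float))[0];c["R"]=R;c["C"]=-R.T@np.array(c["tvec"]);return c
def ray(c,u,v,z):
    d=c["R"].T@np.array([(u-c["cx"])/c["fx"],(v-c["cy"])/c["fy"],1]);return c["C"]+d*(z-c["C"][2])/d[2]
def proj(c,p):
    q=c["R"]@np.array(p)+c["tvec"];return c["fx"]*q[0]/q[2]+c["cx"],c["fy"]*q[1]/q[2]+c["cy"]
def crop(img,x,y,w,h,s):return cv2.resize(img[y:y+h,x:x+w],None,fx=s,fy=s,interpolation=cv2.INTER_CUBIC)
E
python3 - <<'E'
import cv2,numpy as np
from h import crop
s=cv2.imread("pics/side0.png");t=cv2.imread("pics/top0.png")
a=crop(s,190,250,130,75,6)[:300,:] if 0 else crop(s,190,245,130,80,3)
b=crop(t,285,170,60,100,3)
d=crop(s,170,140,130,100,3); e=crop(t,180,180,100,50,4)
im=np.zeros((600,800,3),np.uint8)
def put(i,x,y):im[y:y+i.shape[0],x:x+i.shape[1]]=i
put(a,0,0);put(b,600,0);put(d,0,245);put(e,395,330)
cv2.imwrite("pics/crop1.png",im)
E
```

```text
(no output)
```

View pics/crop1.png

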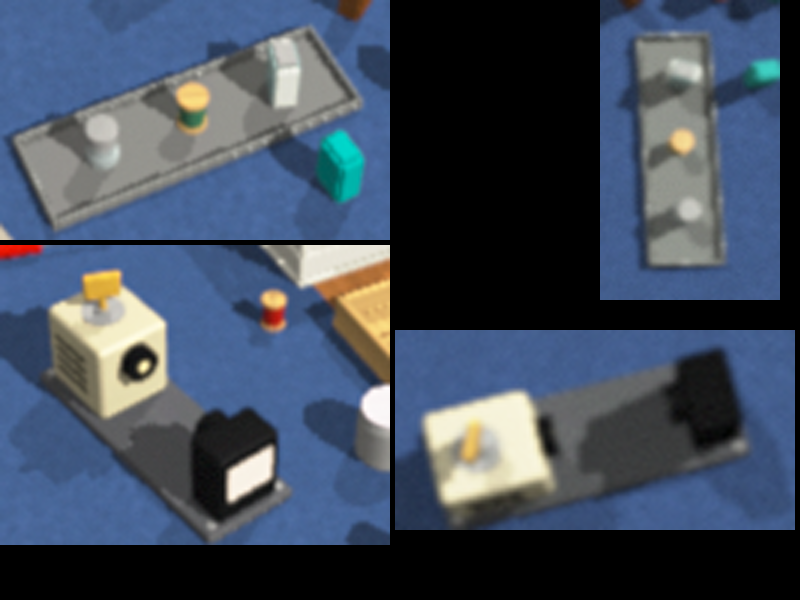

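The cell is the object at side (285,267) and top (313,195). It is a tall rectangular clear block with a white frosted plate and a steel cap. The spool (254,280) and the round jar (224,291) are not it, and the turquoise, orange and brown blocks are look-alikes. The key is at side (204,155).

Run:
```python
from h import *
t=cam("top");s=cam("side")
def blob(img,lo,hi,box,name):
    hsv=cv2.cvtColor(img,cv2.COLOR_BGR2HSV);m=cv2.inRange(hsv,lo,hi);k=np.zeros_like(m);x,y,w,h=box;k[y:y+h,x:x+w]=m[y:y+h,x:x+w]
    cs=cv2.findContours(k,0,2)[0];c=max(cs,key=cv2.contourArea);r=cv2.minAreaRect(c);M=cv2.moments(k,True)
    print(name,int(M["m00"]),"cen",M["m10"]/M["m00"],M["m01"]/M["m00"]);return c,r,k
def W(c,pts,z):
    for p in pts: print("   ",np.round(p,1),np.round(ray(c,*p,z),4))
ti,si=t["color"],s["color"]
for nm,c,box,z in(("key top",t,(190,195,30,30),.146),("key side",s,(190,145,30,25),.132)):
    cc,r,k=blob(c["color"],(12,120,120),(32,255,255),box,nm);W(c,cv2.boxPoints(r),z);
    M=cv2.moments(k,True);W(c,[(M["m10"]/M["m00"],M["m01"]/M["m00"])],z);print(np.degrees(.5*np.arctan2(2*M["mu11"],M["mu20"]-M["mu02"])))
cc,r,k=blob(ti,(12,20,150),(35,140,255),(180,185,50,45),"house");W(t,cv2.boxPoints(r),.1)
print(cv2.approxPolyDP(cv2.convexHull(cc),2,True)[:,0].tolist())
# base plate + tray
cc,r,k=blob(ti,(0,0,0),(180,90,150),(195,180,80,50),"reader nonblue");
W(t,cv2.boxPoints(r),.012);
m=cv2.inRange(cv2.cvtColor(ti,cv2.COLOR_BGR2HSV),(0,0,60),(180,80,190))
cc,r,k=blob(ti,(0,0,60),(180,80,200),(290,175,40,90),"tray");W(t,cv2.boxPoints(r),.012)
np.set_printoptions(linewidth=250)
print("gray top cell");print(cv2.cvtColor(ti,2 and cv2.COLOR_BGR2GRAY)[186:204,302:326])
print("top sat");print(cv2.cvtColor(ti,cv2.COLOR_BGR2HSV)[186:204,302:326,1])
print("side");print(cv2.cvtColor(si,cv2.COLOR_BGR2GRAY)[254:284,274:294])
```

```text
key top 20 cen 198.65 207.95
    [197. 204.] [0.5528 0.1267 0.146 ]
    [200. 204.] [0.552 0.117 0.146]
    [200. 211.] [0.5289 0.1182 0.146 ]
    [197. 211.] [0.5297 0.1279 0.146 ]
    [198.6 208. ] [0.5393 0.122  0.146 ]
-74.503151578643
key side 104 cen 203.46153846153845 153.35576923076923
    [198. 149.] [0.5364 0.1454 0.132 ]
    [209. 149.] [0.5644 0.131  0.132 ]
    [209. 160.] [0.5437 0.0868 0.132 ]
    [198. 160.] [0.5164 0.1009 0.132 ]
    [203.5 153.4] [0.5421 0.1204 0.132 ]
-20.457770811611976
house 576 cen 202.66145833333334 209.01215277777777
    [186.3 200.9] [0.5756 0.1688 0.1   ]
    [213.6 194.4] [0.5906 0.0751 0.1   ]
    [219.2 218. ] [0.5085 0.0612 0.1   ]
    [191.8 224.4] [0.494  0.1538 0.1   ]
[[212, 196], [219, 218], [193, 223], [188, 201]]
reader nonblue 1549 cen 236.42479018721755 206.41316978695932
    [188.3 203.6] [0.5836 0.1766 0.012 ]
    [262.  184.2] [ 0.6347 -0.0957  0.012 ]
    [269. 211.] [ 0.5334 -0.1128  0.012 ]
    [195.4 230.4] [0.4842 0.1557 0.012 ]
tray 1975 cen 310.9412658227848 220.07696202531645
    [295.4 180.7] [ 0.638  -0.2192  0.012 
[... 5517 characters left out ...]
22 224 224 218 176 152 150 150 150]
 [102  89  72  66  68  79 103 154 211 224 224 223 223 223 215 172 151 150 151 151]
 [131 113  88  71  68  74 104 159 213 224 223 223 223 223 209 168 150 151 151 149]
 [134 123 110  87  70  74 106 162 215 224 224 224 224 224 205 166 150 149 151 151]
 [126 126 122 110  88  81 105 162 210 220 220 219 217 215 196 163 150 151 150 150]
 [125 124 125 123 115 107 108 157 185 183 183 177 171 169 166 154 150 151 150 151]
 [123 124 124 125 123 121 121 136 145 141 141 137 134 137 146 151 150 151 150 149]
 [124 124 123 125 125 123 124 126 126 125 124 124 129 141 148 151 151 148 146 138]
 [124 124 124 125 124 125 125 123 124 124 124 126 140 148 150 150 145 139 125 121]]
```

Run:
```python
from h import *
s=cv2.imread("pics/side0.png");t=cv2.imread("pics/top0.png")
a=crop(s,265,250,35,40,11);b=crop(t,298,180,32,32,12);d=crop(s,190,145,30,25,10);e=crop(t,184,192,40,36,9)
im=np.zeros((600,800,3),np.uint8)
def put(i,x,y):
    i=i[:600-y,:800-x];im[y:y+i.shape[0],x:x+i.shape[1]]=i
put(a,0,0);put(b,400,0);put(e,400,390);put(d,0,440)
cv2.imwrite("pics/crop2.png",im)
```

```text
(no output)
```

View pics/crop2.png

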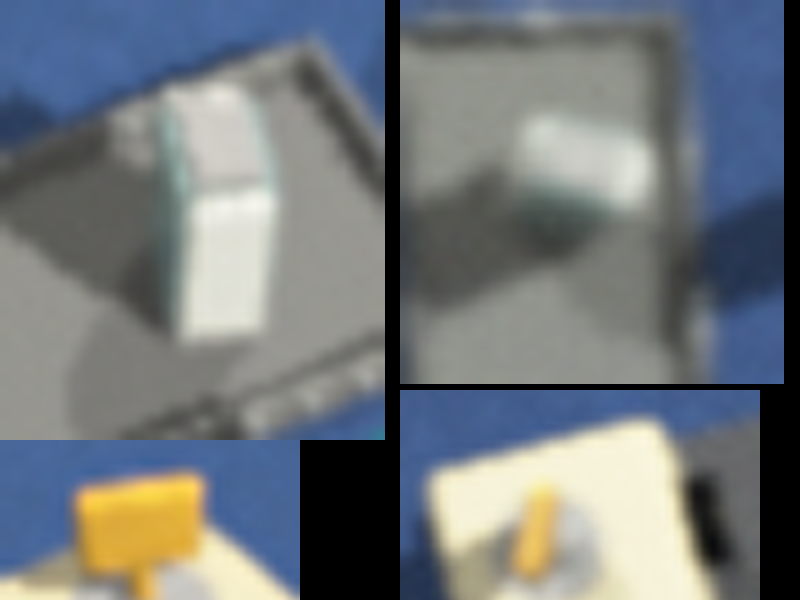

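Run:
```python
from h import *
t=cam("top");s=cam("side")
np.set_printoptions(precision=4,suppress=True)
def px(p,o,pl,sc):return [(p[i]-pl[i]+.5)/sc-.5+o[i] for i in(0,1)]
E=lambda p:px(p,(184,192),(400,390),9); E1=lambda p:px(p,(180,180),(395,330),4)
D=lambda p:px(p,(170,140),(0,245),3); K=lambda p:px(p,(190,145),(0,440),10)
A=lambda p:px(p,(265,250),(0,0),11); B=lambda p:px(p,(298,180),(400,0),12)
c=[(t,E((430,477)),.1,(40,155)),(t,E((655,417)),.1,(40,65)),(t,E1((747,450)),.012,(-50,-115)),
(s,D((48,308)),.1,(-40,155)),(s,D((103,347)),.1,(-40,65)),(s,D((166,318)),.1,(40,65)),(s,D((209,538)),.008,(-50,-115)),(s,D((291,490)),.008,(50,-115))]
P=np.array([ray(k,*u,z)[:2] for k,u,z,_ in c]);M=np.array([m for *_,m in c])/1000.
def fit(M,P):
    a=M-M.mean(0);b=P-P.mean(0);th=np.arctan2((a[:,0]*b[:,1]-a[:,1]*b[:,0]).sum(),(a*b).sum());R=np.array([[np.cos(th),-np.sin(th)],[np.sin(th),np.cos(th)]]);o=P.mean(0)-R@M.mean(0);return th,R,o
th,R,o=fit(M,P);print("reader",np.degrees(th),o);print((P-(M@R.T+o))*1000)
print("key",R@[0,.115]+o)
l=ray(s,*K((78,490)),.146);r=ray(s,*K((203,474)),.146);print("key edge side",l,r,np.degrees(np.arctan2(*(r-l)[1::-1])),np.linalg.norm(r-l))
l=ray(t,*E((529,578)),.146);r=ray(t,*E((545,486)),.146);print("key top",(l+r)/2,np.degrees(np.arctan2(*(r-l)[1::-1])),np.linalg.norm(r-l))
f=[ray(s,*A(p),z) for p,z in(((188,193),.054),((270,188),.054),((182,342),.008),((262,332),.008))];print(np.array(f))
f=np.array(f);
d=(f[1]-f[0]+f[3]-f[2])[:2]/2;print("len",np.linalg.norm(d));d/=np.linalg.norm(d);n=np.array([-d[1],d[0]])
if n[1]<0:n=-n
print("cell centre side",f.mean(0)[:2]+.017*n,"clear-x dir deg",np.degrees(np.arctan2(d[1],d[0])))
q=[ray(t,*B(p),.054) for p in((527,115),(655,143),(635,212),(518,180))];q=np.array(q);print("top",q,q.mean(0),np.linalg.norm(np.diff(q,axis=0),axis=1))
for i,j in((0,1),(3,2),(0,3),(1,2)):print(np.degrees(np.arctan2(*(q[j]-q[i])[1::-1])))
```

```text
reader 10.529000179271709 [0.5654 0.0113]
[[-2.1259 -4.2849]
 [-2.1567 -1.4933]
 [ 1.5351  2.7557]
 [-0.0872 -6.6137]
 [ 6.9021  6.4114]
 [-0.892   2.0307]
 [-0.047   1.3055]
 [-3.1283 -0.1114]]
key [0.5443 0.1244]
key edge side [0.5273 0.1278 0.146 ] [0.5616 0.1182 0.146 ] -15.61662191798596 0.035612737507146976
key top [0.5414 0.1215 0.146 ] -12.557088648801974 0.034092008478707976
[[ 0.566  -0.2777  0.054 ]
 [ 0.583  -0.285   0.054 ]
 [ 0.5638 -0.2844  0.008 ]
 [ 0.5814 -0.2905  0.008 ]]
len 0.018552641508233436
cell centre side [ 0.5797 -0.2685] clear-x dir deg -21.187923562842712
top [[ 0.5937 -0.2553  0.054 ]
 [ 0.5824 -0.2921  0.054 ]
 [ 0.5622 -0.2838  0.054 ]
 [ 0.5744 -0.2506  0.054 ]] [ 0.5782 -0.2704  0.054 ] [0.0385 0.0218 0.0355]
-107.22497445357635
-110.24768773031475
166.11793528520852
157.7981028111147
```

```bash
cat > plan.py <<'E'
from h import *
from scipy.spatial.transform import Rotation as Ro
def state():
    o=get_obs();q=o["tool_rot"];R=Ro.from_quat(q[[1,2,3,0]]);x=R.apply([1,0,0]);return o,np.array(o["eef_pos"]),R,np.degrees(np.arctan2(x[1],x[0]))
def plan(wps,rows,claw):
    """wps: [(xyz, tool-x angle deg)], rows per leg; prints rounded jog rows, tool kept pointing down"""
    o,p,R,a=state();print("t",o["t"],"pos",p.round(4),"xang",round(a,2),"q7",o["q"][6].round(2),"tilt",np.degrees(np.arccos(-R.apply([0,0,1])[2])).round(2))
    out=[]
    for (g,ga),n in zip(wps,rows):
        p0,a0=p.copy(),a
        for i in range(n):
            tgt=p0+(np.array(g)-p0)*(i+1)/n;ta=a0+(ga-a0)*(i+1)/n
            s=np.round(R.inv().apply(tgt-p)/.02,2);D=Ro.from_euler("z",ta,degrees=True)*Ro.from_matrix(np.diag([1,-1,-1]))
            w=np.round(np.degrees((R.inv()*D).as_rotvec())/4,2);s,w=[np.clip(v,-1,1) for v in(s,w)]
            p=p+R.apply(s*.02);R=R*Ro.from_rotvec(np.radians(w*4));x=R.apply([1,0,0]);a=ta
            out.append([*s,*w,claw])
    for i in range(0,len(out),8):
        r=out[i:i+8]+[[0]*6+[claw]]*(8-len(out[i:i+8]));print("["+",".join(f"{v+0:g}" for k in r for v in k)+"]")
E
python3 -c "
from plan import *
plan([((.45,-.30,.231),80),((.5425,.1205,.19),165.5)],[24,24],.6)"
```

```text
t 0.3 pos [ 0.1642 -0.6545  0.231 ] xang 14.08 q7 -0.08 tilt 0.04
[0.76,-0.57,0,-0.01,0,-0.69,0.6,0.78,-0.54,0,0,0,-0.68,0.6,0.81,-0.49,0,0,0,-0.69,0.6,0.83,-0.46,0,0,0,-0.69,0.6,0.85,-0.42,0,0,0,-0.68,0.6,0.87,-0.37,0,0,0,-0.69,0.6,0.89,-0.33,0,0,0,-0.69,0.6,0.91,-0.29,0,0,0,-0.68,0.6]
[0.91,-0.25,0,0,0,-0.69,0.6,0.93,-0.2,0,0,0,-0.69,0.6,0.94,-0.16,0,0,0,-0.68,0.6,0.94,-0.12,0,0,0,-0.69,0.6,0.94,-0.06,0,0,0,-0.69,0.6,0.95,-0.02,0,0,0,-0.68,0.6,0.95,0.02,0,0,0,-0.69,0.6,0.95,0.07,0,0,0,-0.69,0.6]
[0.94,0.11,0,0,0,-0.68,0.6,0.93,0.16,0,0,0,-0.69,0.6,0.93,0.2,0,0,0,-0.69,0.6,0.92,0.25,0,0,0,-0.68,0.6,0.9,0.29,0,0,0,-0.69,0.6,0.89,0.34,0,0,0,-0.69,0.6,0.87,0.37,0,0,0,-0.68,0.6,0.85,0.42,0,0,0,-0.69,0.6]
[0.9,0.04,0.09,0,0,-0.89,0.6,0.89,0.09,0.08,0,0,-0.89,0.6,0.88,0.15,0.09,0,0,-0.89,0.6,0.88,0.2,0.08,0,0,-0.89,0.6,0.86,0.26,0.09,0,0,-0.89,0.6,0.84,0.31,0.08,0,0,-0.89,0.6,0.82,0.36,0.09,0,0,-0.89,0.6,0.8,0.41,0.08,0,0,-0.89,0.6]
[0.76,0.46,0.09,0,0,-0.9,0.6,0.74,0.51,0.08,0,0,-0.89,0.6,0.71,0.55,0.09,0,0,-0.89,0.6,0.67,0.6,0.08,0,0,-0.89,0.6,0.63,0.64,0.09,0,0,-0.89,0.6,0.59,0.67,0.08,0,0,-0.89,0.6,0.55,0.71,0.09,0,0,-0.89,0.6,0.51,0.74,0.08,0,0,-0.89,0.6]
[0.45,0.78,0.09,0,0,-0.89,0.6,0.41,0.79,0.08,0,0,-0.89,0.6,0.36,0.83,0.09,0,0,-0.89,0.6,0.3,0.84,0.08,0,0,-0.89,0.6,0.26,0.86,0.09,0,0,-0.89,0.6,0.19,0.88,0.08,0,0,-0.89,0.6,0.15,0.88,0.09,0,0,-0.89,0.6,0.09,0.89,0.09,0,0,-0.89,0.6]
```

Call:
jog_arm(moves=[0.76,-0.57,0,0,0,-0.69,0.6,0.78,-0.54,0,0,0,-0.68,0.6,0.81,-0.49,0,0,0,-0.69,0.6,0.83,-0.46,0,0,0,-0.69,0.6,0.85,-0.42,0,0,0,-0.68,0.6,0.87,-0.37,0,0,0,-0.69,0.6,0.89,-0.33,0,0,0,-0.69,0.6,0.91,-0.29,0,0,0,-0.68,0.6])

```text
t: 0.97
eef_pos: [0.2607, -0.5352, 0.2314]
tool_rot: [0.0, 0.95, 0.311, 0.0]
contact_force: [0.6, 0.6, 0.3]
gripper_width: 0.596
grasp_force: 0.0
```

Call:
jog_arm(moves=[0.91,-0.25,0,0,0,-0.69,0.6,0.93,-0.2,0,0,0,-0.69,0.6,0.94,-0.16,0,0,0,-0.68,0.6,0.94,-0.12,0,0,0,-0.69,0.6,0.94,-0.06,0,0,0,-0.69,0.6,0.95,-0.02,0,0,0,-0.68,0.6,0.95,0.02,0,0,0,-0.69,0.6,0.95,0.07,0,0,0,-0.69,0.6])

```text
t: 1.63
eef_pos: [0.356, -0.4168, 0.2313]
tool_rot: [0.0, 0.873, 0.487, 0.0]
contact_force: [-0.1, -0.2, 0.1]
gripper_width: 0.599
grasp_force: 0.0
```

Call:
jog_arm(moves=[0.94,0.11,0,0,0,-0.68,0.6,0.93,0.16,0,0,0,-0.69,0.6,0.93,0.2,0,0,0,-0.69,0.6,0.92,0.25,0,0,0,-0.68,0.6,0.9,0.29,0,0,0,-0.69,0.6,0.89,0.34,0,0,0,-0.69,0.6,0.87,0.37,0,0,0,-0.68,0.6,0.85,0.42,0,0,0,-0.69,0.6])

```text
t: 2.3
eef_pos: [0.4512, -0.2986, 0.2313]
tool_rot: [0.0, 0.764, 0.645, 0.0]
contact_force: [1.1, -1.0, 0.7]
gripper_width: 0.6
grasp_force: 0.0
```

Call:
jog_arm(moves=[0.9,0.04,0.09,0,0,-0.89,0.6,0.89,0.09,0.08,0,0,-0.89,0.6,0.88,0.15,0.09,0,0,-0.89,0.6,0.88,0.2,0.08,0,0,-0.89,0.6,0.86,0.26,0.09,0,0,-0.89,0.6,0.84,0.31,0.08,0,0,-0.89,0.6,0.82,0.36,0.09,0,0,-0.89,0.6,0.8,0.41,0.08,0,0,-0.89,0.6])

```text
t: 2.97
eef_pos: [0.4811, -0.1582, 0.2176]
tool_rot: [0.0, 0.582, 0.813, -0.0]
contact_force: [-0.6, -1.0, -0.0]
gripper_width: 0.597
grasp_force: 0.0
```

Call:
jog_arm(moves=[0.76,0.46,0.09,0,0,-0.9,0.6,0.74,0.51,0.08,0,0,-0.89,0.6,0.71,0.55,0.09,0,0,-0.89,0.6,0.67,0.6,0.08,0,0,-0.89,0.6,0.63,0.64,0.09,0,0,-0.89,0.6,0.59,0.67,0.08,0,0,-0.89,0.6,0.55,0.71,0.09,0,0,-0.89,0.6,0.51,0.74,0.08,0,0,-0.89,0.6])

```text
t: 3.63
eef_pos: [0.512, -0.0181, 0.2039]
tool_rot: [-0.0, 0.364, 0.932, 0.0]
contact_force: [0.6, -0.4, 0.3]
gripper_width: 0.6
grasp_force: 0.0
```

```bash
python3 -c "
from plan import *
plan([((.5425,.1205,.185),165.5)],[8],.5)"
```

```text
t 3.6333 pos [ 0.512  -0.0181  0.2039] xang 137.35 q7 0.52 tilt 0.0
[0.45,0.77,0.12,0,0,-0.88,0.5,0.4,0.79,0.12,0,0,-0.88,0.5,0.34,0.81,0.11,0,0,-0.88,0.5,0.3,0.84,0.12,0,0,-0.88,0.5,0.25,0.85,0.12,0,0,-0.88,0.5,0.19,0.87,0.12,0,0,-0.88,0.5,0.14,0.87,0.12,0,0,-0.88,0.5,0.09,0.89,0.12,0,0,-0.88,0.5]
```

Call:
jog_arm(moves=[0.45,0.77,0.12,0,0,-0.88,0.5,0.4,0.79,0.12,0,0,-0.88,0.5,0.34,0.81,0.11,0,0,-0.88,0.5,0.3,0.84,0.12,0,0,-0.88,0.5,0.25,0.85,0.12,0,0,-0.88,0.5,0.19,0.87,0.12,0,0,-0.88,0.5,0.14,0.87,0.12,0,0,-0.88,0.5,0.09,0.89,0.12,0,0,-0.88,0.5])

```text
t: 4.3
eef_pos: [0.5433, 0.1204, 0.1847]
tool_rot: [-0.0, 0.126, 0.992, 0.0]
contact_force: [-0.2, 0.0, -0.5]
gripper_width: 0.502
grasp_force: 0.0
```

```bash
python3 -c "
from plan import *
plan([((.5425,.1205,.115),165.5)],[6],.5)
s=cam('side');cv2.imwrite('pics/s1.png',crop(s['color'],150,90,130,120,5))
t=cam('top');print(proj(s,(.5425,.1205,.146)))
"
```

```text
t 4.3 pos [0.5433 0.1204 0.1847] xang 165.5 q7 0.66 tilt 0.01
[0.01,0,0.58,0,0,0,0.5,0,0,0.58,0,0,0,0.5,0.01,0,0.58,0,0,0,0.5,0.01,0,0.58,0,0,0,0.5,0,0,0.59,0,0,0,0.5,0.01,0,0.58,0,0,0,0.5,0,0,0,0,0,0,0.5,0,0,0,0,0,0,0.5]
(np.float64(203.33840770050202), np.float64(149.44958066340843))
```

View pics/s1.png

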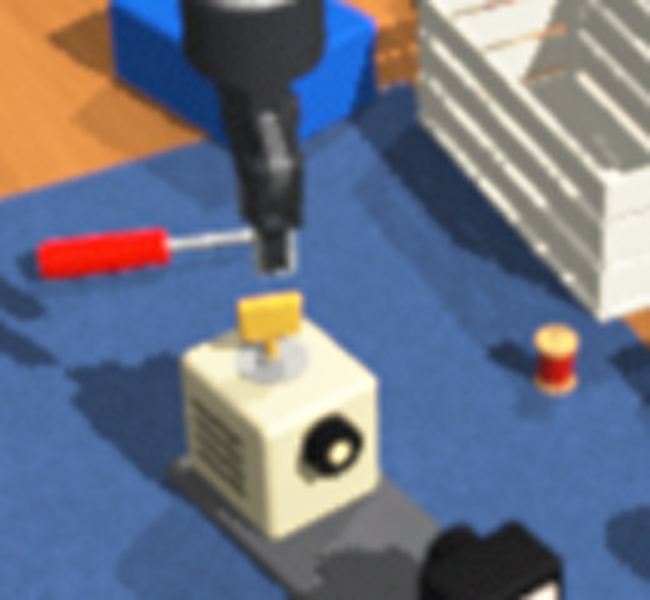

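The gripper hangs above the key: fingers at crop (275,260), key at (270,315), aligned with the plate. I'll descend and close.

Call:
jog_arm(moves=[0,0,0.58,0,0,0,0.4,0,0,0.58,0,0,0,0.4,0,0,0.58,0,0,0,0.4,0,0,0.58,0,0,0,0.4,0,0,0.58,0,0,0,0.4,0,0,0.58,0,0,0,0.4,0,0,0,0,0,0,0.25,0,0,0,0,0,0,0.25], grip_force=25)

```text
t: 5.07
eef_pos: [0.5425, 0.1184, 0.1146]
tool_rot: [-0.001, 0.129, 0.992, -0.0]
contact_force: [-0.4, 0.1, 0.3]
gripper_width: 0.25
grasp_force: 0.0
```

Call:
jog_arm(moves=[0,0,0,0,0,0,0,0,0,0,0,0,0,0,0,0,0,0,0,0,0,0,0,0,0,0,0,0,0,0,0,0,0,0,0,0,0,0,0,0,0,0,0,0,0,0,0,0,0,0,0,0,0,0,0,0])

```text
t: 5.73
eef_pos: [0.5441, 0.1235, 0.1161]
tool_rot: [0.001, 0.128, 0.992, 0.004]
contact_force: [4.6, 11.0, -12.2]
gripper_width: 0.09
grasp_force: 30.6
```

```bash
python3 -c "
from plan import *
o,p,R,a=state();print(o['t'],p,a,o['contact_force'],o['torque'],o['q'])
s=cam('side');cv2.imwrite('pics/s2.png',s['color'])"
```

```text
5.7333 [0.54411013 0.12347921 0.11610073] 165.33547017729168 [  4.6002623   11.03350488 -12.18928052] [ 2.41169714 -1.01027743 -0.10181259] [ 0.24684333  0.53288968 -0.74835105  1.90532834  0.45973149  0.87562437
  0.58241219]
```

Call:
jog_arm(moves=[0,0.06,0,0,0,0,0,0,0.06,0,0,0,0,0,0,0.06,0,0,0,0,0,0,0,0,0,0,0,0,0,0,0,0,0,0,0,0,0,0,0,0,0,0,0,0,0,0,0,0,0,0,0,0,0,0,0,0])

```text
t: 6.45
eef_pos: [0.5442, 0.1236, 0.116]
tool_rot: [0.0, 0.129, 0.992, 0.001]
contact_force: [-0.2, 5.2, -3.3]
gripper_width: 0.083
grasp_force: 31.8
```

```bash
python3 -c "
from plan import *
o,p,R,a=state();print(o['t'],p,a,o['contact_force'],o['torque'])"
```

```text
6.45 [0.54421527 0.1235916  0.11604039] 165.2100128616147 [-0.16185494  5.15214689 -3.34667113] [ 1.16580858 -0.13472318  0.04591817]
```

Call:
jog_arm(moves=[0,0.12,0,0,0,0,0,0,0,0,0,0,0.5,0,0,0,0,0,0,1,0,0,0,0,0,0,1,0,0,0,0,0,0,1,0,0,0,0,0,0,1,0,0,0,0,0,0,1,0,0,0,0,0,0,1,0])

```text
t: 7.12
eef_pos: [0.5441, 0.1236, 0.116]
tool_rot: [-0.0, 0.351, 0.936, -0.001]
contact_force: [-3.0, 0.1, 3.3]
gripper_width: 0.089
grasp_force: 32.9
```

```bash
python3 -c "
from plan import *
o,p,R,a=state();print(o['t'],p,a,o['contact_force'],o['torque'],o['q'][6],o['gripper_width'])"
```

```text
7.1167 [0.54412653 0.12358213 0.11596413] 138.92624269370836 [-2.97860344  0.08894636  3.29590686] [0.03376029 0.60991528 0.02564439] 0.17524293231481983 0.08924016487624505
```

Smooth, with very low forces. The key is turning with the gripper.

Call:
jog_arm(moves=[0,0,0,0,0,1,0,0,0,0,0,0,1,0,0,0,0,0,0,1,0,0,0,0,0,0,1,0,0,0,0,0,0,1,0,0,0,0,0,0,1,0,0,0,0,0,0,1,0,0,0,0,0,0,1,0])

```text
t: 7.78
eef_pos: [0.544, 0.1235, 0.116]
tool_rot: [0.0, 0.595, 0.803, -0.001]
contact_force: [-2.9, -0.5, 2.9]
gripper_width: 0.086
grasp_force: 32.9
```

Call:
jog_arm(moves=[0,0,0,0,0,1,0,0,0,0,0,0,1,0,0,0,0,0,0,1,0,0,0,0,0,0,1,0,0,0,0,0,0,1,0,0,0,0,0,0,1,0,0,0,0,0,0,1,0,0,0,0,0,0,1,0])

```text
t: 8.45
eef_pos: [0.5438, 0.1236, 0.116]
tool_rot: [0.0, 0.794, 0.608, -0.001]
contact_force: [-3.4, -1.1, 2.8]
gripper_width: 0.087
grasp_force: 33.0
```

```bash
python3 -c "
from plan import *
o,p,R,a=state();print(o['t'],p,a,o['contact_force'],o['torque'],o['q'][6],o['gripper_width'])"
```

```text
8.45 [0.54376996 0.12355554 0.11595644] 74.93646193861038 [-3.38090465 -1.13337019  2.78609711] [-0.00632428  0.84659765  0.03418684] -0.8012267843654014 0.08704076573116913
```

Call:
jog_arm(moves=[0,0,0,0,0,1,0,0,0,0,0,0,1,0,0,0,0,0,0,1,0,0,0,0,0,0,1,0,0,0,0,0,0,1,0,0,0,0,0,0,1,0,0,0,0,0,0,1,0,0,0,0,0,0,1,0])

```text
t: 9.12
eef_pos: [0.5436, 0.1237, 0.116]
tool_rot: [0.0, 0.931, 0.366, -0.001]
contact_force: [-3.9, 0.0, 2.7]
gripper_width: 0.085
grasp_force: 33.0
```

Call:
jog_arm(moves=[0,0,0,0,0,0.6,0,0,0,0,0,0,0.6,0,0,0,0,0,0,0.6,0,0,0,0,0,0,0.6,0,0,0,0,0,0,0,0,0,0,0,0,0,0,0,0,0,0,0,0,0,0,0,0,0,0,0,0,0])

```text
t: 9.78
eef_pos: [0.5436, 0.1238, 0.1159]
tool_rot: [0.0, 0.957, 0.289, -0.001]
contact_force: [-5.3, -1.3, 6.2]
gripper_width: 0.085
grasp_force: 33.4
```

```bash
python3 -c "
from plan import *
o,p,R,a=state();print(o['t'],p,a,o['contact_force'],o['torque'],o['q'][6],o['gripper_width'])"
```

```text
9.7833 [0.54361849 0.1237547  0.11591538] 33.618786896408935 [-5.2834193  -1.29340967  6.20877362] [-0.11088503  1.24961436  0.01646229] -1.4338246562592545 0.08527242422621535
```

Call:
jog_arm(moves=[0,0,0,0,0,0.5,0,0,0,0,0,0,0.5,0,0,0,0,0,0,0.5,0,0,0,0,0,0,0.5,0,0,0,0,0,0,0.5,0,0,0,0,0,0,0.5,0,0,0,0,0,0,0,0,0,0,0,0,0,0,0])

```text
t: 10.45
eef_pos: [0.5436, 0.1238, 0.1159]
tool_rot: [0.0, 0.982, 0.188, -0.001]
contact_force: [-6.3, -0.4, 5.8]
gripper_width: 0.088
grasp_force: 33.4
```

```bash
python3 -c "
from plan import *
o,p,R,a=state();print(o['t'],p,a,o['contact_force'],o['torque'],o['q'][6],o['gripper_width'])"
```

```text
10.45 [0.54360682 0.12383256 0.11593855] 21.618042734984762 [-6.34650292 -0.35049976  5.81789655] [-0.09815335  1.28043733 -0.00228912] -1.6175721860345187 0.08838674829465769
```

Call:
jog_arm(moves=[0,0,0,0,0,0.5,0,0,0,0,0,0,0.5,0,0,0,0,0,0,0.5,0,0,0,0,0,0,0.5,0,0,0,0,0,0,0.5,0,0,0,0,0,0,0.5,0,0,0,0,0,0,0,0,0,0,0,0,0,0,0])

```text
t: 11.12
eef_pos: [0.5437, 0.1239, 0.1161]
tool_rot: [0.001, 0.996, 0.087, -0.001]
contact_force: [-5.8, -3.3, 7.0]
gripper_width: 0.094
grasp_force: 94.6
```

```bash
python3 -c "
from plan import *
o,p,R,a=state();print(o['t'],p,a,o['contact_force'],o['torque'],o['q'][6],o['gripper_width'])"
```

```text
11.1167 [0.54367424 0.12386489 0.11609229] 9.998140800569432 [-5.83515799 -3.28061891  7.03995657] [-0.45013974  1.18699553  2.04218473] -1.7976791473149902 0.09382809791142949
```

Call:
jog_arm(moves=[0,0,0,0,0,0,0.1,0,0,0,0,0,0,0.25,0,0,0,0,0,0,0.4,0,0,0,0,0,0,0.4,0,0,0,0,0,0,0.4,0,0,-0.7,0,0,0,0.4,0,0,-1,0,0,0,0.4,0,0,-1,0,0,0,0.4])

```text
t: 11.78
eef_pos: [0.5443, 0.1242, 0.1696]
tool_rot: [0.0, 0.997, 0.083, -0.001]
contact_force: [0.6, -1.1, 0.2]
gripper_width: 0.398
grasp_force: 0.0
```

Call:
jog_arm(moves=[0,0,-1,0,0,0,0.5,0,0,-1,0,0,0,0.6,0,0,-0.5,0,0,0,0.7,0,0,0,0,0,0,0.8,0,0,0,0,0,0,0.8,0,0,0,0,0,0,0.8,0,0,0,0,0,0,0.8,0,0,0,0,0,0,0.8])

```text
t: 12.45
eef_pos: [0.5439, 0.1242, 0.2182]
tool_rot: [0.0, 0.997, 0.083, -0.001]
contact_force: [-0.5, 0.6, -0.1]
gripper_width: 0.799
grasp_force: 0.0
```

```bash
python3 -c "
from plan import *
s=cam('side');t=cam('top');cv2.imwrite('pics/s3f.png',s['color']);cv2.imwrite('pics/t3f.png',t['color'])
im=np.zeros((600,800,3),np.uint8);a=crop(s['color'],165,135,110,110,5);im[:550,:550]=a;b=crop(s['color'],190,140,30,30,8);im[:240,555:795]=b
cv2.imwrite('pics/s3.png',im)
plan([((.579,-.2695,.22),-19.5)],[24],.8)"
```

```text
t 12.55 pos [0.5442 0.1244 0.2187] xang 9.57 q7 -1.78 tilt 0.08
[-0.06,0.82,0,0,0.02,0.3,0.8,-0.05,0.82,-0.01,0,0,0.31,0.8,-0.03,0.83,0,0,0,0.3,0.8,-0.02,0.82,0,0,0,0.3,0.8,0.01,0.82,0,0,0,0.3,0.8,0.02,0.83,-0.01,0,0,0.31,0.8,0.04,0.82,0,0,0,0.3,0.8,0.06,0.82,0,0,0,0.3,0.8]
[0.07,0.82,0,0,0,0.31,0.8,0.09,0.82,-0.01,0,0,0.3,0.8,0.11,0.82,0,0,0,0.3,0.8,0.13,0.81,0,0,0,0.3,0.8,0.14,0.81,0,0,0,0.31,0.8,0.16,0.81,-0.01,0,0,0.3,0.8,0.18,0.8,0,0,0,0.3,0.8,0.19,0.81,0,0,0,0.3,0.8]
[0.21,0.79,0,0,0,0.31,0.8,0.23,0.79,-0.01,0,0,0.3,0.8,0.25,0.79,0,0,0,0.3,0.8,0.26,0.78,0,0,0,0.31,0.8,0.28,0.78,0,0,0,0.3,0.8,0.29,0.77,-0.01,0,0,0.3,0.8,0.31,0.76,0,0,0,0.3,0.8,0.33,0.76,0,0,0,0.31,0.8]
```

View pics/s3.png

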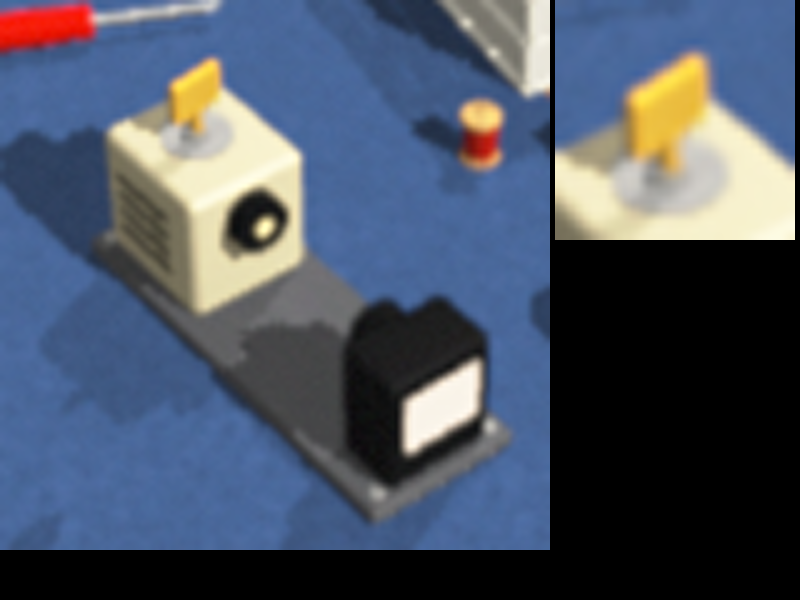

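The side crop shows the key wing turned to a new angle at (195,95). Its tower and everything around it are undisturbed. Next I'll check the wing angle and the beam point, then go to the cell.

Run:
```python
from h import *
s=cam("side")
K=lambda p:[(p[0]-555+.5)/8-.5+190,(p[1]+.5)/8-.5+140]
l=ray(s,*K((628,97)),.146);r=ray(s,*K((692,62)),.146);print(l,r,np.degrees(np.arctan2(*(r-l)[1::-1])),np.linalg.norm(r-l))
D=lambda p:[(p[0]+.5)/5-.5+165,(p[1]+.5)/5-.5+135]
print("lens",ray(s,*D((266,227)),.075),"exp",(.565-.0091,.0106+.0492))
for p,z in(((375,520),.0),((511,437),.012),((97,250),.012)):print(ray(s,*D(p),z))
```

```text
[0.52679193 0.11741136 0.146     ] [0.55491349 0.12489287 0.146     ] 14.897998683703074 0.02909974071309289
lens [0.55527432 0.05774598 0.075     ] exp (0.5559, 0.0598)
[ 0.53894179 -0.10780224  0.        ]
[ 0.62948331 -0.09817107  0.012     ]
[0.4848727  0.14849812 0.012     ]
```

Call:
jog_arm(moves=[-0.06,0.82,0,0,0,0.3,0.8,-0.05,0.82,0,0,0,0.31,0.8,-0.03,0.83,0,0,0,0.3,0.8,-0.02,0.82,0,0,0,0.3,0.8,0.01,0.82,0,0,0,0.3,0.8,0.02,0.83,0,0,0,0.31,0.8,0.04,0.82,0,0,0,0.3,0.8,0.06,0.82,0,0,0,0.3,0.8])

```text
t: 13.27
eef_pos: [0.5563, -0.0088, 0.2195]
tool_rot: [0.0, 1.0, -0.002, 0.0]
contact_force: [-0.2, -0.0, 0.2]
gripper_width: 0.801
grasp_force: 0.0
```

Call:
jog_arm(moves=[0.07,0.82,0,0,0,0.31,0.8,0.09,0.82,0,0,0,0.3,0.8,0.11,0.82,0,0,0,0.3,0.8,0.13,0.81,0,0,0,0.3,0.8,0.14,0.81,0,0,0,0.31,0.8,0.16,0.81,0,0,0,0.3,0.8,0.18,0.8,0,0,0,0.3,0.8,0.19,0.81,0,0,0,0.3,0.8])

```text
t: 13.93
eef_pos: [0.5678, -0.1398, 0.2195]
tool_rot: [-0.0, 0.996, -0.086, -0.0]
contact_force: [-0.3, 0.7, 0.7]
gripper_width: 0.794
grasp_force: 0.0
```

```bash
python3 -c "
from plan import *
plan([((.580,-.2688,.12),-19.5)],[8],.7)"
```

```text
t 13.9333 pos [ 0.5678 -0.1398  0.2195] xang -9.91 q7 -1.59 tilt 0.0
[0.21,0.78,0.62,0,0,0.3,0.7,0.23,0.78,0.62,0,0,0.3,0.7,0.25,0.77,0.62,0,0,0.3,0.7,0.26,0.77,0.63,0,0,0.3,0.7,0.28,0.76,0.62,0,0,0.3,0.7,0.3,0.75,0.62,0,0,0.3,0.7,0.31,0.75,0.62,0,0,0.3,0.7,0.32,0.74,0.62,0,0,0.3,0.7]
```

Call:
jog_arm(moves=[0.21,0.78,0.62,0,0,0.3,0.7,0.23,0.78,0.62,0,0,0.3,0.7,0.25,0.77,0.62,0,0,0.3,0.7,0.26,0.77,0.63,0,0,0.3,0.7,0.28,0.76,0.62,0,0,0.3,0.7,0.3,0.75,0.62,0,0,0.3,0.7,0.31,0.74,0.62,0,0,0.3,0.7,0.32,0.72,0.62,0,0,0.3,0.7])

```text
t: 14.6
eef_pos: [0.5796, -0.2681, 0.1178]
tool_rot: [-0.0, 0.986, -0.169, -0.001]
contact_force: [0.1, -0.1, 0.1]
gripper_width: 0.703
grasp_force: 0.0
```

```bash
python3 -c "
from plan import *
s=cam('side');cv2.imwrite('pics/s4.png',crop(s['color'],225,190,110,110,5))
plan([((.580,-.268,.017),-19.5)],[8],.7)"
```

```text
t 14.65 pos [ 0.5778 -0.2717  0.1154] xang -19.79 q7 -1.51 tilt 0.28
[0.01,-0.03,0.61,0.04,0.06,-0.01,0.7,0,-0.02,0.62,0,0,-0.01,0.7,0.01,-0.03,0.61,0,0,-0.01,0.7,0,-0.03,0.62,0,0,-0.01,0.7,0.01,-0.02,0.61,0,0,0,0.7,0,-0.03,0.62,0,0,-0.01,0.7,0.01,-0.02,0.61,0,0,-0.01,0.7,0,-0.03,0.62,0,0,-0.01,0.7]
```

View pics/s4.png

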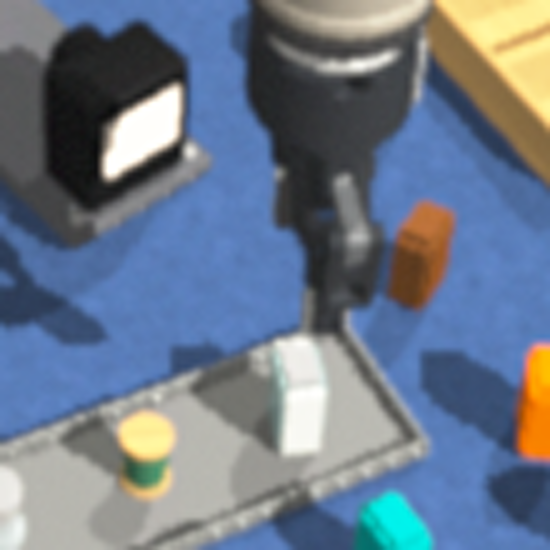

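The gripper hangs above the cell at crop (335,320), in line with the cell at (300,395). The brown look-alike at (425,255) is well clear. I'll descend.

Call:
jog_arm(moves=[0,0,0.64,0,0,0,0.7,0,0,0.64,0,0,0,0.7,0,0,0.64,0,0,0,0.7,0,0,0.64,0,0,0,0.7,0,0,0.64,0,0,0,0.7,0,0,0.64,0,0,0,0.7,0,0,0.64,0,0,0,0.7,0,0,0.64,0,0,0,0.7])

```text
t: 15.32
eef_pos: [0.5803, -0.2664, 0.0164]
tool_rot: [-0.0, 0.986, -0.168, 0.0]
contact_force: [0.7, 0.4, -0.7]
gripper_width: 0.706
grasp_force: 0.0
```

Call:
jog_arm(moves=[0,0,0,0,0,0,0.65,0,0,0,0,0,0,0.6,0,0,0,0,0,0,0.55,0,0,0,0,0,0,0.52,0,0,0,0,0,0,0.49,0,0,0,0,0,0,0.47,0,0,0,0,0,0,0.45,0,0,0,0,0,0,0.44])

```text
t: 15.98
eef_pos: [0.5805, -0.2669, 0.0181]
tool_rot: [0.0, 0.986, -0.169, 0.0]
contact_force: [-1.2, -0.1, -0.7]
gripper_width: 0.442
grasp_force: 0.2
```

```bash
python3 -c "
from plan import *
o,p,R,a=state();print(o['t'],p,a,o['contact_force'],o['torque'],o['gripper_width'],o['grasp_force'])
s=cam('side');t=cam('top')
im=np.zeros((450,800,3),np.uint8);im[:450,:450]=crop(s['color'],240,230,75,75,6);im[:340,455:795]=crop(t['color'],290,170,50,50,7)[:340,:340];cv2.imwrite('pics/s5.png',im)"
```

```text
15.9833 [ 0.58045252 -0.26688919  0.01809972] -19.406874947031394 [-1.15642773 -0.14353514 -0.72343106] [-0.10328698 -0.02410381 -0.06413095] 0.4422329087232798 0.2263970486819744
```

View pics/s5.png

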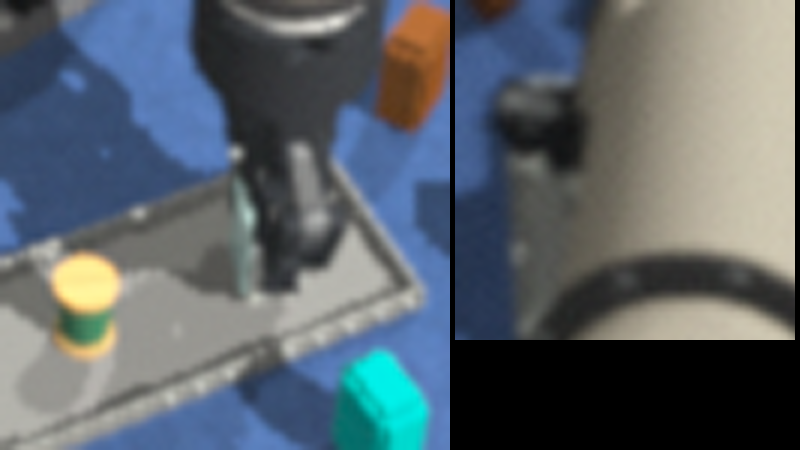

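The near pad at crop (280,270) covers the white frosted face. The clear face shows free beside it at (245,235). Now I'll close gently.

Call:
jog_arm(moves=[0,0,0,0,0,0,0.42,0,0,0,0,0,0,0.41,0,0,0,0,0,0,0.4,0,0,0,0,0,0,0.39,0,0,0,0,0,0,0.37,0,0,0,0,0,0,0.3,0,0,0,0,0,0,0.2,0,0,0,0,0,0,0.2], grip_force=30)

```text
t: 16.75
eef_pos: [0.5803, -0.2666, 0.0178]
tool_rot: [0.0, 0.986, -0.168, 0.0]
contact_force: [-1.1, 0.2, 1.6]
gripper_width: 0.391
grasp_force: 30.3
```

Call:
jog_arm(moves=[0,0,-0.1,0,0,0,0.2,0,0,-0.3,0,0,0,0.2,0,0,-0.7,0,0,0,0.2,0,0,-1,0,0,0,0.2,0,0,-1,0,0,0,0.2,0,0,-1,0,0,0,0.2,0,0,-1,0,0,0,0.2,0,0,-1,0,0,0,0.2])

```text
t: 17.42
eef_pos: [0.5803, -0.2666, 0.142]
tool_rot: [0.0, 0.986, -0.168, 0.001]
contact_force: [0.3, -1.2, -0.6]
gripper_width: 0.394
grasp_force: 30.2
```

Call:
jog_arm(moves=[0,0,-1,0,0,0,0.2,0,0,-0.9,0,0,0,0.2,0,0,-0.5,0,0,0,0.2,0,0,-0.2,0,0,0,0.2,0,0,0,0,0,0,0.2,0,0,0,0,0,0,0.2,0,0,0,0,0,0,0.2,0,0,0,0,0,0,0.2])

```text
t: 18.08
eef_pos: [0.5796, -0.2663, 0.1904]
tool_rot: [-0.0, 0.986, -0.168, -0.001]
contact_force: [-0.2, 0.0, -2.1]
gripper_width: 0.394
grasp_force: 30.2
```

```bash
python3 -c "
from plan import *
s=cam('side');cv2.imwrite('pics/s6f.png',s['color']);cv2.imwrite('pics/s6.png',crop(s['color'],230,170,90,110,5))
print(proj(s,state()[1]))
plan([((.565,.0106,.175),100.5)],[32],.2)"
```

```text
(np.float64(287.9990653157095), np.float64(224.58106379017386))
t 18.1333 pos [ 0.5797 -0.2663  0.1906] xang -19.39 q7 -1.52 tilt 0.11
[-0.17,-0.4,0.02,0,0.03,-0.94,0.2,-0.13,-0.41,0.03,0,0,-0.93,0.2,-0.12,-0.42,0.02,0,0,-0.94,0.2,-0.08,-0.42,0.03,0,0,-0.94,0.2,-0.06,-0.43,0.02,0,0,-0.93,0.2,-0.02,-0.44,0.03,0,0,-0.94,0.2,0,-0.43,0.02,0,0,-0.94,0.2,0.03,-0.43,0.02,0,0,-0.93,0.2]
[0.05,-0.43,0.03,0,0,-0.94,0.2,0.09,-0.43,0.02,0,0,-0.94,0.2,0.11,-0.42,0.03,0,0,-0.93,0.2,0.14,-0.41,0.02,0,0,-0.94,0.2,0.16,-0.4,0.03,0,0,-0.94,0.2,0.2,-0.38,0.02,0,0,-0.93,0.2,0.21,-0.38,0.02,0,0,-0.94,0.2,0.24,-0.36,0.03,0,0,-0.94,0.2]
[0.27,-0.34,0.02,0,0,-0.93,0.2,0.28,-0.33,0.03,0,0,-0.94,0.2,0.31,-0.31,0.02,0,0,-0.94,0.2,0.33,-0.28,0.03,0,0,-0.93,0.2,0.34,-0.27,0.02,0,0,-0.94,0.2,0.36,-0.24,0.02,0,0,-0.94,0.2,0.37,-0.21,0.03,0,0,-0.93,0.2,0.39,-0.19,0.02,0,0,-0.94,0.2]
[0.4,-0.17,0.03,0,0,-0.94,0.2,0.41,-0.14,0.02,0,0,-0.93,0.2,0.42,-0.11,0.03,0,0,-0.94,0.2,0.43,-0.09,0.02,0,0,-0.94,0.2,0.43,-0.05,0.02,0,0,-0.93,0.2,0.43,-0.03,0.03,0,0,-0.94,0.2,0.43,0,0.02,0,0,-0.94,0.2,0.44,0.03,0.03,0,0,-0.93,0.2]
```

View pics/s6.png

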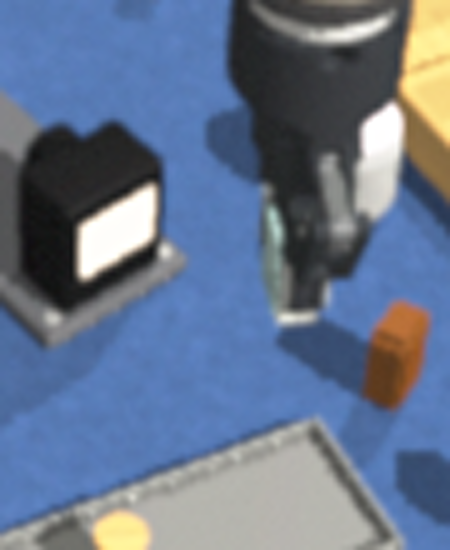

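The cell is lifted upright in the grip, with its bottom edge at crop (278–322, 320). I'll check its offset from the tool axis and swing to the beam.

```bash
python3 -c "
from h import *
s=cam('side')
T=np.array([.5797,-.2663,.1906]);d=np.array([np.cos(np.radians(-19.4)),np.sin(np.radians(-19.4))]);n=np.array([-d[1],d[0]])
for z in(.1768,.1808):
  for p in((278,322),(322,316)):
    u=[(p[0]+.5)/5-.5+230,(p[1]+.5)/5-.5+170];w=ray(s,*u,z)[:2]-T[:2];print(z,'along x',w@d*1000,'along y',w@n*1000)
"
```

```text
0.1768 along x -8.813289191033514 along y -15.380919083721485
0.1768 along x 11.89533622409667 along y -14.666032930316472
0.1808 along x -9.820040911738925 along y -18.775349155552455
0.1808 along x 10.79074037064304 along y -18.063840696914387
```

Call:
jog_arm(moves=[-0.17,-0.4,0,0,0,-0.94,0.2,-0.13,-0.41,0,0,0,-0.93,0.2,-0.12,-0.42,0,0,0,-0.94,0.2,-0.08,-0.42,0,0,0,-0.94,0.2,-0.06,-0.43,0,0,0,-0.93,0.2,-0.02,-0.44,0,0,0,-0.94,0.2,0,-0.43,0,0,0,-0.94,0.2,0.03,-0.43,0,0,0,-0.93,0.2])

```text
t: 18.85
eef_pos: [0.5764, -0.197, 0.1912]
tool_rot: [-0.0, 0.996, 0.094, -0.0]
contact_force: [-0.6, 0.1, -0.2]
gripper_width: 0.393
grasp_force: 30.1
```

Call:
jog_arm(moves=[0.05,-0.43,0,0,0,-0.94,0.2,0.09,-0.43,0,0,0,-0.94,0.2,0.11,-0.42,0,0,0,-0.93,0.2,0.14,-0.41,0,0,0,-0.94,0.2,0.16,-0.4,0,0,0,-0.94,0.2,0.2,-0.38,0,0,0,-0.93,0.2,0.21,-0.38,0,0,0,-0.94,0.2,0.24,-0.36,0,0,0,-0.94,0.2])

```text
t: 19.52
eef_pos: [0.5726, -0.1279, 0.1913]
tool_rot: [-0.0, 0.937, 0.348, -0.0]
contact_force: [-0.1, 1.4, -0.9]
gripper_width: 0.391
grasp_force: 30.1
```

Call:
jog_arm(moves=[0.27,-0.34,0,0,0,-0.93,0.2,0.28,-0.33,0,0,0,-0.94,0.2,0.31,-0.31,0,0,0,-0.94,0.2,0.33,-0.28,0,0,0,-0.93,0.2,0.34,-0.27,0,0,0,-0.94,0.2,0.36,-0.24,0,0,0,-0.94,0.2,0.37,-0.21,0,0,0,-0.93,0.2,0.39,-0.19,0,0,0,-0.94,0.2])

```text
t: 20.18
eef_pos: [0.5691, -0.0587, 0.1913]
tool_rot: [-0.0, 0.816, 0.579, -0.0]
contact_force: [0.3, -0.3, -0.7]
gripper_width: 0.394
grasp_force: 30.1
```

Call:
jog_arm(moves=[0.4,-0.17,0,0,0,-0.94,0.2,0.41,-0.14,0,0,0,-0.93,0.2,0.42,-0.11,0,0,0,-0.94,0.2,0.43,-0.09,0,0,0,-0.94,0.2,0.43,-0.05,0,0,0,-0.93,0.2,0.43,-0.03,0,0,0,-0.94,0.2,0.43,0,0,0,0,-0.94,0.2,0.44,0.03,0,0,0,-0.93,0.2])

```text
t: 20.85
eef_pos: [0.5654, 0.0106, 0.1913]
tool_rot: [-0.0, 0.638, 0.77, -0.0]
contact_force: [0.5, 0.6, -0.6]
gripper_width: 0.394
grasp_force: 30.1
```

```bash
python3 -c "
from plan import *
plan([((.565,.0106,.0618),100.5)],[16],.2)
s=cv2.imread('pics/s3f.png');t=cv2.imread('pics/t3f.png')
im=np.zeros((600,800,3),np.uint8);im[:600,:480]=crop(s,180,155,96,120,5)[:600];im[:320,490:800]=crop(cv2.imread('pics/top0.png'),183,175,88,60,3.5)[:320,:310][:210].repeat(1,0) if 0 else 0
cv2.imwrite('pics/r.png',im[:,:480])
"
```

```text
t 20.85 pos [0.5654 0.0106 0.1913] xang 100.65 q7 -0.1 tilt 0.04
[0,0,0.4,-0.01,0,0,0.2,0,0,0.41,0,0,0,0.2,0,0,0.4,0,0,0.01,0.2,0,-0.01,0.41,0,0,0,0.2,0,0,0.4,0,0,0,0.2,0,0,0.41,0,0,0,0.2,0,0,0.4,0,0,0.01,0.2,0,0,0.41,0,0,0,0.2]
[0,0,0.4,0,0,0,0.2,0,0,0.41,0,0,0,0.2,0,0,0.4,0,0,0.01,0.2,0,-0.01,0.41,0,0,0,0.2,0,0,0.4,0,0,0,0.2,0,0,0.41,0,0,0,0.2,0,0,0.4,0,0,0.01,0.2,0,0,0.4,0,0,0,0.2]
```

Run:
```python
from h import *
C={n:cam(n) for n in("top","side")}
def edge(n,f,seed,z,rng,sgn):
    im=cv2.imread(f);hsv=cv2.cvtColor(im,cv2.COLOR_BGR2HSV).astype(float);P=[];S=cv2.GaussianBlur(hsv[...,1],(0,0),.7)
    for u in rng:
        v0=seed(u);vs=np.arange(int(v0)-5,int(v0)+6);g=np.diff(S[vs,u]);k=int(np.argmax(g))
        if 0<k<len(g)-1:
            den=g[k-1]-2*g[k]+g[k+1];d=.5*(g[k-1]-g[k+1])/den if den else 0
            P.append((u,vs[k]+.5+d))
    P=np.array(P);W=np.array([ray(C[n],*p,z)[:2] for p in P])
    for _ in range(3):
        vx,vy,x0,y0=cv2.fitLine(W.astype(np.float32),cv2.DIST_HUBER,0,.001,.001).ravel();r=(W-[x0,y0])@[-vy,vx];W=W[abs(r)<.002]
    if vy<0:vx,vy=-vx,-vy
    yaw=np.degrees(np.arctan2(-vx,vy));off=(np.array([.565,.0106])-[x0,y0])@np.array([vy,-vx])
    print(n,len(W),"yaw",yaw,"dist beam_mid to edge mm",off*1000,"rms",r.std()*1000)
# lower (-x) edge in top view: (200,228)->(266,211); side view: (190,190)->(238,238)
edge("top","pics/top0.png",lambda u:228.5-(u-200)*17.5/66,.006,range(222,264),1)
edge("top","pics/top0.png",lambda u:228.5-(u-200)*17.5/66,.006,range(200,264),1)
edge("side","pics/side0.png",lambda u:185+(u-184)*54/54.,.003,range(208,236),1)
edge("side","pics/side0.png",lambda u:185+(u-184)*54/54.,.003,range(190,236),1)
# viewer window
im=cv2.imread("pics/side0.png");h=cv2.cvtColor(im,cv2.COLOR_BGR2HSV);m=np.zeros(h.shape[:2],np.uint8);m[195:228,240:268]=cv2.inRange(h,(0,0,170),(180,60,255))[195:228,240:268]
M=cv2.moments(m,True);u=(M["m10"]/M["m00"],M["m01"]/M["m00"]);print(u,[ray(C["side"],*u,z).round(4) for z in(.05,.06)],"exp",.565+.11*np.sin(np.radians(10.5)),.0106-.11*np.cos(np.radians(10.5)))
```

```text
top 42 yaw 10.262322 dist beam_mid to edge mm 50.83839245974604 rms 0.508521345226716
top 64 yaw 10.232535 dist beam_mid to edge mm 50.83126582590552 rms 0.5219129548108064
side 28 yaw 10.962055 dist beam_mid to edge mm 51.40832824884517 rms 0.3432297635918832
side 46 yaw 10.507628 dist beam_mid to edge mm 50.95496998357825 rms 0.40282134400231756
(253.0310559006211, 215.90062111801242) [array([ 0.5886, -0.091 ,  0.05  ]), array([ 0.5839, -0.0992,  0.06  ])] exp 0.5850459078041361 -0.09755803983203501
```

Several edge fits agree on yaw about 10.4° and put beam_mid within 1 mm. Lowering straight into the gap.

Call:
jog_arm(moves=[0,0,0.4,0,0,0,0.2,0,-0.01,0.41,0,0,0,0.2,0,-0.01,0.4,0,0,0.01,0.2,0,-0.01,0.41,0,0,0,0.2,0,0,0.4,0,0,0,0.2,0,0,0.41,0,0,0,0.2,0,0,0.4,0,0,0.01,0.2,0,0,0.41,0,0,0,0.2])

```text
t: 21.62
eef_pos: [0.565, 0.0103, 0.126]
tool_rot: [-0.0, 0.64, 0.768, -0.0]
contact_force: [-1.0, 0.4, -0.7]
gripper_width: 0.396
grasp_force: 30.1
```

Call:
jog_arm(moves=[0,0,0.4,0,0,0,0.2,0,0,0.41,0,0,0,0.2,0,0,0.4,0,0,0.01,0.2,0,0,0.41,0,0,0,0.2,0,0,0.4,0,0,0,0.2,0,0,0.41,0,0,0,0.2,0,0,0.4,0,0,0,0.2,0,0,0.4,0,0,0,0.2])

```text
t: 22.28
eef_pos: [0.565, 0.0103, 0.0615]
tool_rot: [0.0, 0.64, 0.768, 0.0]
contact_force: [0.3, 0.0, -1.0]
gripper_width: 0.399
grasp_force: 30.1
```

Call:
jog_arm(moves=[0,0,0,0,0,0,0.2,0,0,0,0,0,0,0.2,0,0,0,0,0,0,0.2,0,0,0,0,0,0,0.2,0,0,0,0,0,0,0.2,0,0,0,0,0,0,0.2,0,0,0,0,0,0,0.2,0,0,0,0,0,0,0.2])

```text
t: 22.95
eef_pos: [0.5651, 0.0103, 0.0625]
tool_rot: [0.0, 0.64, 0.768, 0.0]
contact_force: [0.1, -0.1, -0.9]
gripper_width: 0.393
grasp_force: 30.1
```

```bash
python3 -c "
from plan import *
o,p,R,a=state();print(o['t'],p,a,o['contact_force'],o['joint_vel'].round(3),o['gripper_width'])
s=cam('side');cv2.imwrite('pics/s7.png',crop(s['color'],165,120,110,120,5))"
```

```text
22.95 [0.56514585 0.0102967  0.06250927] 100.36067383933658 [ 0.08723642 -0.05327301 -0.90900131] [ 0.002  0.004  0.002 -0.    -0.001 -0.002 -0.002] 0.39303344766156134
```

View pics/s7.png

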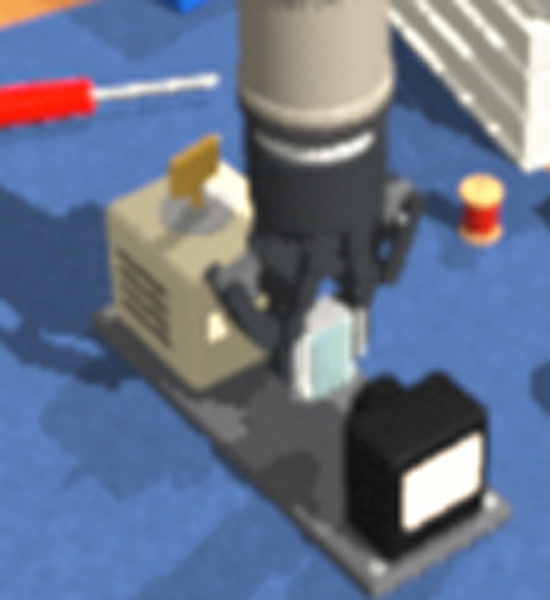

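The crop shows the cell upright in the gap at (328,355), with its clear face toward the viewer barrel. The pads are on the frosted sides and the key is still in its wound position. Handing in.

```bash
python3 -c "
from station import *
print(hand_in())"
```

```text
the job is handed in; nothing more can be done
None
```

I wound the key to its stop and handed the job in with the cell gripped by its frosted faces, held upright in mid-gap at lens height; no result came back from the judging.

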